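# Hold up the full screw tin

## Task

Three identical closed screw tins stand on the worktop: one is full, two are part-used and clearly lighter. Lay the wood offcut that blocks the plywood tin holder in the scrap bin, heft the tins to find the full one, and stand the two part-used tins fully down in the holder's two seats, let go. Finish while still holding the full tin up in the gripper, upright and still, at least 15 cm above the worktop; never let a tin fall over, and leave the tape, scissors, marker and cutter where they lie.

Things in the scene. Friction and masses are not known exactly. Their poses are not given: they have to be found in the camera images.
- tin_k: one of three look-alike screw tins: upright closed metal cylinder, blank paper band, fixed slip lid; straight sides, 63 mm diameter, 70 mm high, lid flush. Origin: centre of the underside, z up through the lid. A full tin weighs 0.80 to 0.90 kg, a part-used one 0.25 to 0.42 kg; only hefting tells which. Stands free on the worktop, about 0.1 m from the next
- tin_m: one of three look-alike screw tins: upright closed metal cylinder, blank paper band, fixed slip lid; straight sides, 63 mm diameter, 70 mm high, lid flush. Origin: centre of the underside, z up through the lid. A full tin weighs 0.80 to 0.90 kg, a part-used one 0.25 to 0.42 kg; only hefting tells which. Stands free on the worktop, about 0.1 m from the next
- tin_p: one of three look-alike screw tins: upright closed metal cylinder, blank paper band, fixed slip lid; straight sides, 63 mm diameter, 70 mm high, lid flush. Origin: centre of the underside, z up through the lid. A full tin weighs 0.80 to 0.90 kg, a part-used one 0.25 to 0.42 kg; only hefting tells which. Stands free on the worktop, about 0.1 m from the next
- holder: fixed plywood tin holder, 92 mm (x) by 184 mm (y), 24 mm thick, flat on the worktop, with two round blind seats bored in its top side by side along its y, 95 mm apart. Origin: centre of the underside; z up
- seat_left (a point): centre of the floor of the holder's seat on its +y side (left as the robot sees it): 68 mm diameter, 12 mm deep, floor 12 mm above the worktop, 3 mm chamfer at the mouth; x, y, z as the holder's
- seat_right (a point): centre of the floor of the holder's seat on its -y side, otherwise as seat_left
- bin: fixed open-topped grey plastic scrap bin, 150 mm (x) by 120 mm (y), 79 mm high over its rolled rim, walls 3 mm, on the robot's left. Origin: centre of the underside; z up
- offcut: end sawn off a wooden batten, 100 mm long (x, from -45 to +55 mm), 27 mm wide (y), 22 mm high; the last 24 mm towards +x are a half-lap tongue 12 mm high. 50 g. Lies on the holder's top face, across both seats, so that no tin can go in. Origin: under its centre of mass, on its underside; pinch it there, across y
- tape: bystander: roll of brown packing tape lying flat, 93 mm across, 48 mm high, at the back; origin at the centre of its underside
- scissors: bystander: blue-handled scissors, 199 mm long, 9 mm high, lying flat at the back; origin at the centre of its underside
- marker: bystander: black and white marker pen, 135 mm long, 17 mm thick, lying near the front edge; origin at the centre of its underside
- cutter: bystander: orange box cutter, 172 mm long, 18 mm high, lying near the front edge; origin at the centre of its underside
There are look-alikes about, which are no part of the job. Leave any green or red look-alike of the tin_k alone.

How it is judged:
At the end, for the whole second after the job is handed in: Offcut at rest in the bin, long axis level. A part-used tin (under 6 N on the holder) in each seat: within 5 mm of its floor and 6 mm of its centre, upright (0.08 rad), at rest, released. Full tin in the fingers' grip, underside over 0.14 m up, within 0.3 rad, still, clear of tins, holder, bin (x of offcut in the frame of bin between -0.074 and 0.074 m and y of offcut in the frame of bin between -0.058 and 0.058 m and z of offcut in the frame of bin below 0.05 m and angle between offcut's own x axis and vertical above 1.2 rad and linear speed of offcut below 0.03 m/s and ((height (world z) of tin_k above 0.14 m and angle between tin_k's own z axis and vertical below 0.3 rad and linear speed of tin_k below 0.03 m/s and contact force between the fingers and tin_k above 3 N and contact force between tin_k and tin_m below 0.3 N and contact force between tin_k and tin_p below 0.3 N and contact force between tin_k and holder below 0.3 N and contact force between tin_k and bin below 0.3 N and contact force between holder and tin_m below 6 N and contact force between holder and tin_p below 6 N and horizontal distance between tin_m and seat_left below 0.006 m and z of tin_m in the frame of seat_left below 0.005 m and angle between each of tin_m, tin_p's own z axis and vertical below 0.08 rad and linear speed of each of tin_m, tin_p below 0.02 m/s and contact force between the fingers and tin_m below 0.2 N and horizontal distance between tin_p and seat_right below 0.006 m and z of tin_p in the frame of seat_right below 0.005 m and contact force between the fingers and tin_p below 0.2 N) or (height (world z) of tin_k above 0.14 m and angle between tin_k's own z axis and vertical below 0.3 rad and linear speed of tin_k below 0.03 m/s and contact force between the fingers and tin_k above 3 N and contact force between tin_k and tin_m below 0.3 N and contact force between tin_k and tin_p below 0.3 N and contact force between tin_k and holder below 0.3 N and contact force between tin_k and bin below 0.3 N and contact force between holder and tin_m below 6 N and contact force between holder and tin_p below 6 N and horizontal distance between tin_p and seat_left below 0.006 m and z of tin_p in the frame of seat_left below 0.005 m and angle between each of tin_p, tin_m's own z axis and vertical below 0.08 rad and linear speed of each of tin_p, tin_m below 0.02 m/s and contact force between the fingers and tin_p below 0.2 N and horizontal distance between tin_m and seat_right below 0.006 m and z of tin_m in the frame of seat_right below 0.005 m and contact force between the fingers and tin_m below 0.2 N) or (height (world z) of tin_m above 0.14 m and angle between tin_m's own z axis and vertical below 0.3 rad and linear speed of tin_m below 0.03 m/s and contact force between the fingers and tin_m above 3 N and contact force between tin_m and tin_k below 0.3 N and contact force between tin_m and tin_p below 0.3 N and contact force between tin_m and holder below 0.3 N and contact force between tin_m and bin below 0.3 N and contact force between holder and tin_k below 6 N and contact force between holder and tin_p below 6 N and horizontal distance between tin_k and seat_left below 0.006 m and z of tin_k in the frame of seat_left below 0.005 m and angle between each of tin_k, tin_p's own z axis and vertical below 0.08 rad and linear speed of each of tin_k, tin_p below 0.02 m/s and contact force between the fingers and tin_k below 0.2 N and horizontal distance between tin_p and seat_right below 0.006 m and z of tin_p in the frame of seat_right below 0.005 m and contact force between the fingers and tin_p below 0.2 N) or (height (world z) of tin_m above 0.14 m and angle between tin_m's own z axis and vertical below 0.3 rad and linear speed of tin_m below 0.03 m/s and contact force between the fingers and tin_m above 3 N and contact force between tin_m and tin_k below 0.3 N and contact force between tin_m and tin_p below 0.3 N and contact force between tin_m and holder below 0.3 N and contact force between tin_m and bin below 0.3 N and contact force between holder and tin_k below 6 N and contact force between holder and tin_p below 6 N and horizontal distance between tin_p and seat_left below 0.006 m and z of tin_p in the frame of seat_left below 0.005 m and angle between each of tin_p, tin_k's own z axis and vertical below 0.08 rad and linear speed of each of tin_p, tin_k below 0.02 m/s and contact force between the fingers and tin_p below 0.2 N and horizontal distance between tin_k and seat_right below 0.006 m and z of tin_k in the frame of seat_right below 0.005 m and contact force between the fingers and tin_k below 0.2 N) or (height (world z) of tin_p above 0.14 m and angle between tin_p's own z axis and vertical below 0.3 rad and linear speed of tin_p below 0.03 m/s and contact force between the fingers and tin_p above 3 N and contact force between tin_p and tin_k below 0.3 N and contact force between tin_p and tin_m below 0.3 N and contact force between tin_p and holder below 0.3 N and contact force between tin_p and bin below 0.3 N and contact force between holder and tin_k below 6 N and contact force between holder and tin_m below 6 N and horizontal distance between tin_k and seat_left below 0.006 m and z of tin_k in the frame of seat_left below 0.005 m and angle between each of tin_k, tin_m's own z axis and vertical below 0.08 rad and linear speed of each of tin_k, tin_m below 0.02 m/s and contact force between the fingers and tin_k below 0.2 N and horizontal distance between tin_m and seat_right below 0.006 m and z of tin_m in the frame of seat_right below 0.005 m and contact force between the fingers and tin_m below 0.2 N) or (height (world z) of tin_p above 0.14 m and angle between tin_p's own z axis and vertical below 0.3 rad and linear speed of tin_p below 0.03 m/s and contact force between the fingers and tin_p above 3 N and contact force between tin_p and tin_k below 0.3 N and contact force between tin_p and tin_m below 0.3 N and contact force between tin_p and holder below 0.3 N and contact force between tin_p and bin below 0.3 N and contact force between holder and tin_k below 6 N and contact force between holder and tin_m below 6 N and horizontal distance between tin_m and seat_left below 0.006 m and z of tin_m in the frame of seat_left below 0.005 m and angle between each of tin_m, tin_k's own z axis and vertical below 0.08 rad and linear speed of each of tin_m, tin_k below 0.02 m/s and contact force between the fingers and tin_m below 0.2 N and horizontal distance between tin_k and seat_right below 0.006 m and z of tin_k in the frame of seat_right below 0.005 m and contact force between the fingers and tin_k below 0.2 N))); the arm keeps its last pose, push and grip.
It fails at once if a tin falls over (tilts beyond 0.8 rad) (angle between any of tin_k, tin_m, tin_p's own z axis and vertical above 0.8 rad).
It fails at once if the tape, scissors, marker or cutter is moved by more than 3 cm (distance of any of tape, scissors, marker, cutter from where it was at the start of the episode above 0.03 m).
It also fails if it takes over 72 s, if anything falls off the work surface, if the arm or the gripper's body presses on something with over 40 N, if the wrist force passes 120 N, or if a joint passes its speed limit or range.

## Robot

A 6-joint arm with a two-finger parallel gripper is mounted at the origin on a cart in front of the work surface, level with it; the furniture and walls round the work are solid. World frame = base frame: x ahead of the robot, y to its left, z up, the work surface at z = 0. Lengths are in m, angles in rad, forces in N, time in s.
With the tool pointing down it reaches from about 0.3 to 0.875 m from the base axis. Payload 6.4 kg.
Tool frame: the origin (TCP) lies at the very end of the fingers, on their centre line; the grasp point (between the pads) lies 19 mm behind it; z points along the fingers, y is the line along which they close (so a half turn about z gives the same grasp; the last joint's range is limited). The gripper opens to 85 mm and grips with 20 to 120 N. Pads are 22 mm wide; open, the fingers measure 114 mm over their backs; the gripper's body (76 mm by 85 mm) begins 54 mm behind the grasp point. The pads swing forward as they close: fully open they stand 13 mm farther back than shut.
Start: joints at [-1.475, 0.181, 1.607, -0, 1.354, -0.206], TCP at [0.171, -0.549, 0.231] pointing down, gripper open.
Joint ranges: [-2.99, 2.99], [-0.89, 2.07], [0.3, 2.58], [-1.14, 4.28], [0, 2.63], [-3.12, 3.12]. Speed limits (rad/s): [2.57, 2.57, 3.01, 3.14, 3.14, 3.14].

## Interface

Orientations are given as a unit quaternion [w, x, y, z].
In Python, from bench import ctrl gives the robot as it stands.
- The arm moves only by the tool jog_arm, never from a script. Its argument "series" is a list that holds one entry, the list of rows, each a list of 7 numbers: the shift along the tool's x, y, z in mm, then the turn, a rotation vector about the tool's x, y, z in rad, then the finger opening in mm, from 0 to 85.4. In form: [[[tx, ty, tz, rx, ry, rz, gripper], ...]]. A call has exactly 10 rows; each row shifts and turns the commanded pose from where the row before left it, along the tool's axes as they then stand; what a row does not reach is not made up. A row lasts 1/10 s, in which the tool goes at most 50 mm and 8.59 degrees, less where a joint would pass 70% of its speed; a pose out of reach is approached as far as the arm can. A call with a gripper value outside its range is refused whole. The fingers move at their own pace and stop on an object; the grip force is fixed at half the most. Time passes only in rows, so rows that do not move let the fingers close, or fill a call up. It gives the time, the measured TCP pose, the force, the opening and the grip force at its end, in the units of the state.
- ctrl.get_obs(): the state, without advancing time (a new reading comes with each control period).
- ctrl.camera(name): name is "scene" or "top" or "wrist"; returns a dict with "frame" (400x640x3 uint8, blue, green, red), "z_map" (400x640 float32, m along the optical axis (not along the pixel's ray), 0 where there is no reading), "fx", "fy", "cx", "cy" (pixels), "xyz" and "rotation" of the camera in the world. Camera axes: x right, y down, z forward; pixel columns grow to the right and rows downward; lengths in m; the calibration is good to about 2 mm. A picture is of the moment at which its call begins.
- ctrl.hand_in(): hands the job in; it is judged then, once.
The state is a dict: "time_s": time; "q": joint angles; "dq": joint speeds; "joint_efforts": joint torques, N m; "eef_pos": TCP position; "eef_rot": TCP orientation; "wrist_force": force on the tool from outside, world axes, zero at the start; "torque": the same for the moment, N m; "opening": opening from 0.0 (shut) to 1.0 (fully open); "grasp_force": force on a finger pad.
Only numpy, scipy, OpenCV 4.12 (cv2) and the standard library are available. Lean on these libraries where they do the work, as an engineer would, in place of code of your own. Each camera call takes 0.05 s, during which the arm holds its last target. There are 200 camera calls.

## Working session

There is one attempt and no reset: what is moved stays moved. The work goes in short steps, Python scripts to look and compute and a tool call to move; the robot and the scene stay as the last step left them, time stands still between calls to the robot, and variables do not carry over. Pictures are saved under pics/ and viewed, at most 10 in all, crops included, and the job is handed in when it is done.

Besides the shell and the picture viewer there is one more tool, called after ">>>" as name(argument=value, ...) on one line, values as JSON. jog_arm: Moves the arm, as the interface text tells. Its arguments: {"type":"object","properties":{"series":{"type":"array"}},"required":["series"]}

```bash
mkdir -p pics; ls
cat > h.py <<'E'
import numpy as np, cv2
from bench import ctrl
def world(c):
    z=c["z_map"]; v,u=np.mgrid[:z.shape[0],:z.shape[1]]
    p=np.stack([(u-c["cx"])/c["fx"]*z,(v-c["cy"])/c["fy"]*z,z],-1)
    R=np.array(c["rotation"]).reshape(3,3) if np.size(c["rotation"])==9 else None
    if R is None:
        from scipy.spatial.transform import Rotation as Ro
        w,x,y,zz=c["rotation"]; R=Ro.from_quat([x,y,zz,w]).as_matrix()
    return p@R.T+np.array(c["xyz"])
E
python3 - <<'E'
from h import *
o=ctrl.get_obs(); print(o)
for n in("top","scene"):
    c=ctrl.camera(n); print(n,c["xyz"],c["rotation"],c["fx"],c["cx"],c["cy"]); cv2.imwrite(f"pics/{n}0.png",c["frame"])
    np.savez(f"{n}0.npz",**c)
E
```

```text
pics
{'time_s': 0.0, 'q': array([-1.47530136e+00,  1.81557756e-01,  1.60800494e+00, -8.76575145e-06,
        1.35377794e+00, -2.06314613e-01]), 'dq': array([ 1.90501536e-05, -1.07580222e-03, -8.40636179e-04,  3.71755685e-04,
        3.32192748e-04, -8.15468637e-05]), 'joint_efforts': array([-8.10332385e-04, -4.44880342e+01, -3.51330936e+01, -3.58572470e-04,
        9.04576562e-03, -2.28732932e-05]), 'eef_pos': array([ 0.17087071, -0.54845284,  0.23037623]), 'eef_rot': array([-8.72887641e-04,  9.88634943e-01,  1.50333583e-01,  4.41302871e-05]), 'wrist_force': array([ 0.2260875 ,  0.01032266, -0.40818053]), 'torque': array([-0.01391287, -0.00612695,  0.02347493]), 'grasp_force': 0.0, 'opening': 0.9953105766229171}
top [ 0.3275686  -0.07791693  1.06402604] [-0.07881089  0.74337344 -0.66045137  0.07063109] 441.4352145602751 321.3432628911601 205.53215192387773
scene [-0.43350727  0.4341724   1.04731829] [ 0.21252272 -0.48077594  0.77588356 -0.34884564] 499.5551359368946 317.81985256943426 195.09557918444284
```

View pics/top0.png

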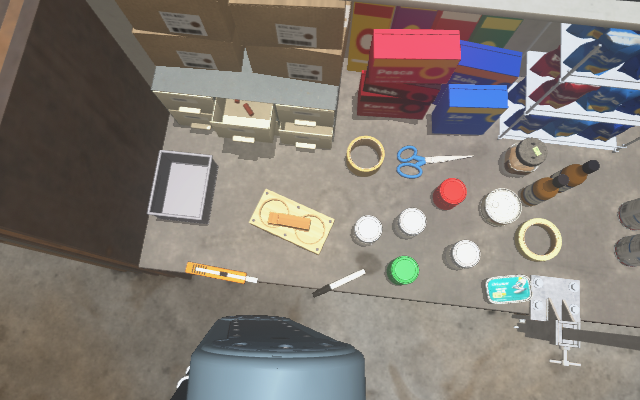

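View pics/scene0.png

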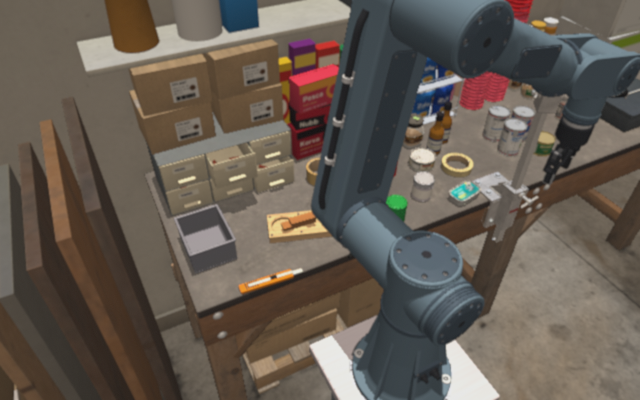

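The top view shows the bin (181,185), the holder with the offcut across it (290,221), small white tins at (368,229), (412,222) and (465,254), a bigger white one at (502,206), and red and green look-alikes. The scene view is mostly blocked by the arm.

```bash
cat >> h.py <<'E'
def onz(c,uv,h):
    from scipy.spatial.transform import Rotation as Ro
    w,x,y,z=c["rotation"]; R=Ro.from_quat([x,y,z,w]).as_matrix()
    uv=np.atleast_2d(uv).astype(float)
    d=np.c_[(uv[:,0]-c["cx"])/c["fx"],(uv[:,1]-c["cy"])/c["fy"],np.ones(len(uv))]@R.T
    o=np.array(c["xyz"]); return (o+d*((h-o[2])/d[:,2])[:,None])[:,:2]
def rect(c,mask,h):
    """min-area rectangle of a mask cast on height h"""
    n,l,s,ce=cv2.connectedComponentsWithStats(mask.astype(np.uint8)); k=1+s[1:,4].argmax()
    p=onz(c,np.argwhere(l==k)[:,::-1],h); (cx,cy),(a,b),t=cv2.minAreaRect((p*1000).astype(np.float32))
    if a<b: a,b,t=b,a,t+90
    return dict(c=(round(cx,1),round(cy,1)),size=(round(a,1),round(b,1)),longdeg=round((t+90)%180-90,1),mean=(p.mean(0)*1000).round(1))
E
python3 - <<'E'
from h import *
c=dict(np.load("top0.npz")); P=world(c)
z=P[...,2]
def win(m,u0,u1,v0,v1):
    k=np.zeros_like(m); k[v0:v1,u0:u1]=m[v0:v1,u0:u1]; return k
for u,v in [(368,229),(412,222),(465,254),(502,206)]:
    h=np.median(z[v-4:v+5,u-4:u+5]); m=win(abs(z-h)<.012,u-28,u+28,v-28,v+28)
    print(u,v,"top z",h.round(4),rect(c,m,h))
hsv=cv2.cvtColor(c["frame"],cv2.COLOR_BGR2HSV)
print("holder z",z[205,270],z[240,320],"offcut z",[z[221,x].round(4) for x in range(268,314,3)],"bin floor",z[185,181])
print("holder",rect(c,win((abs(z-.024)<.006),245,340,185,256),.024))
print("holder colour",rect(c,win((z>.014)&(z<.06),245,340,185,256),.024))
m=win(z>.036,245,340,185,256); print("offcut",rect(c,m,.046)); print(hsv[221,290],hsv[200,265])
# end extents along axis & height profile
print("bin",rect(c,win(z>.06,140,220,145,225),.079))
print("table z",np.median(z[270:275,340:360]))
f=cv2.resize(c["frame"][180:265,240:345],None,fx=6,fy=6,interpolation=cv2.INTER_CUBIC); cv2.imwrite("pics/hold.png",f)
E
```

```text
368 229 top z 0.0679 {'c': (500.0, -164.6), 'size': (62.4, 62.0), 'longdeg': 6.8, 'mean': array([ 499.6, -165.3])}
412 222 top z 0.068 {'c': (528.7, -263.6), 'size': (65.2, 60.8), 'longdeg': -39.3, 'mean': array([ 528.8, -263.7])}
465 254 top z 0.0679 {'c': (469.2, -389.4), 'size': (65.9, 60.9), 'longdeg': -83.2, 'mean': array([ 468.9, -389.1])}
502 206 top z 0.036 {'c': (597.5, -480.5), 'size': (90.7, 85.4), 'longdeg': -64.8, 'mean': array([ 597.4, -480.9])}
holder z 0.011160507354136984 0.021250076298837683 offcut z [np.float64(0.0337), np.float64(0.036), np.float64(1.064), np.float64(0.0344), np.float64(0.0438), np.float64(0.0444), np.float64(0.0481), np.float64(0.0439), np.float64(0.0459), np.float64(0.0464), np.float64(0.044), np.float64(0.0461), np.float64(0.0492), np.float64(0.0441), np.float64(0.042), np.float64(0.0113)] bin floor 0.0013340990800452257
holder {'c': (505.1, 14.1), 'size': (183.8, 92.5), 'longdeg': 72.2, 'mean': array([504.8,  14.5])}
holder colour {'c': (504.8, 14.0), 'size': (184.1, 93.0), 'longdeg': 72.2, 'mean': array([504.8,  15.6])}
offcut {'c': (502.1, 11.1), 'size': (84.5, 29.7), 'longdeg': 85.8, 'mean': array([500.8,   7.7])}
[ 17 130 241] [ 24  73 242]
bin {'c': (550.6, 274.3), 'size': (156.3, 129.5), 'longdeg': 0.3, 'mean': array([553.6, 282.4])}
table z 0.00024544176709506704
```

View pics/hold.png

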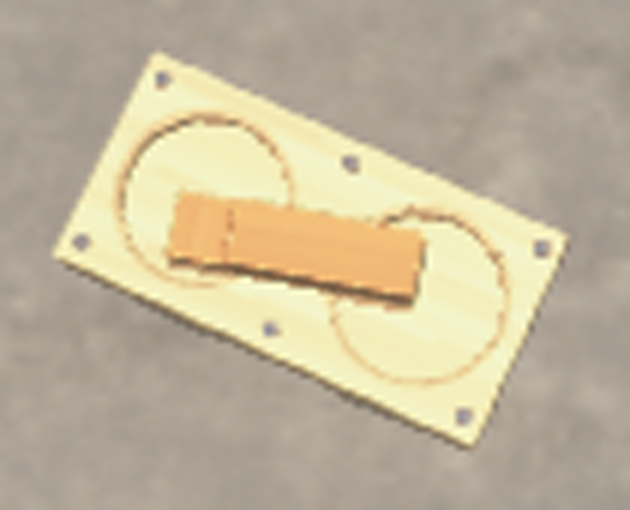

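The crop shows the holder tilted, with the offcut across it at a slightly different angle and its tongue at the left (+y) end (crop 200,230).

```bash
cat >> h.py <<'E'
def go(x,y,z,head=None):
    """shift (tool axes, mm) and turn about tool z from present pose to TCP target (m), heading of tool x (rad)"""
    from scipy.spatial.transform import Rotation as Ro
    o=ctrl.get_obs(); w,a,b,c=o["eef_rot"]; R=Ro.from_quat([a,b,c,w]).as_matrix()
    h=np.arctan2(R[1,0],R[0,0]); d=R.T@(np.array([x,y,z])-o["eef_pos"])*1000
    t=0 if head is None else -((head-h+np.pi/2)%np.pi-np.pi/2)
    print("t",round(o["time_s"],2),"tcp",(o["eef_pos"]*1000).round(1),"head",round(h,3),"shift",d.round(1),"turn_z",round(t,3),"tilt",R[:2,2].round(4),"q",o["q"].round(2),"F",o["wrist_force"].round(2),"grip",round(o["grasp_force"],1),round(o["opening"]*85.4,1))
E
python3 - <<'E'
from h import *
c=dict(np.load("top0.npz")); z=world(c)[...,2]
hsv=cv2.cvtColor(c["frame"],cv2.COLOR_BGR2HSV).astype(int)
m=(hsv[...,0]<20)&(hsv[...,1]>105)&(hsv[...,2]>200); k=np.zeros_like(m); k[205:240,255:325]=m[205:240,255:325]
print(k.sum()); r=rect(c,k,.046); print(r)
p=onz(c,np.argwhere(k)[:,::-1],.046)*1000
a=np.radians(r["longdeg"]); d=np.array([np.cos(a),np.sin(a)]); s=p@d; n=p@[-d[1],d[0]]
print(np.percentile(s,[.5,99.5]),np.percentile(n,[1,99]),"origin", (s.min()+45)*d+np.median(n)*np.array([-d[1],d[0]]))
for u,v in [(404,270),(452,193),(365,155)]:
    print(onz(c,(u,v),.07),z[v,u])
go(.50,.008,.12,a)
E
```

```text
443
{'c': (502.1, 18.1), 'size': (97.9, 27.1), 'longdeg': 87.5, 'mean': array([501.9,  18.6])}
[-8.06874722 88.34735631] [-513.4425506  -487.78221363] origin [501.7257943  14.1645674]
[[ 0.41567726 -0.25429994]] 0.06845288068728683
[[ 0.60539362 -0.35092479]] 0.07127545588568107
[[ 0.67357821 -0.14167148]] -0.0011379548127190553
t 0.1 tcp [ 170.9 -548.5  230.5] head 0.302 shift [ 479.7 -433.4  111.3] turn_z -1.225 tilt [-0.0002  0.0016] q [-1.48  0.18  1.61 -0.    1.35 -0.21] F [-0.73  0.18 -0.4 ] grip 0.0 85.2
```

>>> jog_arm(series=[[[34,-31,0,0,0,0,85],[34,-31,0,0,0,0,85],[34,-31,0,0,0,0,85],[34,-31,0,0,0,0,85],[34,-31,0,0,0,0,85],[34,-31,0,0,0,0,85],[34,-31,0,0,0,0,85],[34,-31,0,0,0,0,85],[34,-31,0,0,0,0,85],[34,-31,0,0,0,0,85]]])

```text
time_s: 1.1
eef_pos: [0.4039, -0.1501, 0.2312]
eef_rot: [0.0, 0.989, 0.15, 0.0]
wrist_force: [0.9, -0.3, -0.2]
opening: 0.996
grasp_force: 0.0
```

>>> jog_arm(series=[[[28,-25,0,0,0,0,85],[28,-25,0,0,0,0,85],[28,-25,0,0,0,0,85],[28,-25,0,0,0,0,85],[28,-25,0,0,0,0,85],[0,0,10,0,0,-0.14,85],[0,0,10,0,0,-0.14,85],[0,0,10,0,0,-0.14,85],[0,0,10,0,0,-0.14,85],[0,0,10,0,0,-0.14,85]]])

```text
time_s: 2.1
eef_pos: [0.4996, 0.0092, 0.1805]
eef_rot: [-0.0, 0.876, 0.483, -0.0]
wrist_force: [1.0, -0.9, 0.9]
opening: 0.993
grasp_force: 0.0
```

Run:
```python
from h import *
go(.5017,.0132,.027,1.527)
```

```text
t 2.1 tcp [499.6   9.2 180.5] head 1.008 shift [  4.6  -0.3 153.5] turn_z -0.519 tilt [-0.0008  0.0001] q [-0.22  0.07  1.84 -0.    1.23  0.34] F [ 1.04 -0.93  0.91] grip 0.0 84.8
```

>>> jog_arm(series=[[[5,0,15,0,0,0,85],[0,0,20,0,0,-0.13,85],[0,0,20,0,0,-0.13,85],[0,0,20,0,0,-0.13,85],[0,0,20,0,0,-0.13,60],[0,0,20,0,0,0,60],[0,0,20,0,0,0,60],[0,0,10,0,0,0,60],[0,0,5,0,0,0,60],[0,0,3,0,0,0,60]]])

```text
time_s: 3.1
eef_pos: [0.5027, 0.0132, 0.0282]
eef_rot: [-0.0, 0.724, 0.69, -0.0]
wrist_force: [0.1, 0.5, 0.5]
opening: 0.704
grasp_force: 0.0
```

>>> jog_arm(series=[[[0,0,0,0,0,0,10],[0,0,0,0,0,0,10],[0,0,0,0,0,0,10],[0,0,0,0,0,0,10],[0,0,0,0,0,0,10],[0,0,0,0,0,0,10],[0,0,0,0,0,0,10],[0,0,0,0,0,0,10],[0,0,-10,0,0,0,10],[0,0,-20,0,0,0,10]]])

```text
time_s: 4.1
eef_pos: [0.501, 0.0135, 0.0576]
eef_rot: [-0.002, 0.724, 0.69, -0.001]
wrist_force: [1.1, -0.4, -0.5]
opening: 0.298
grasp_force: 59.1
```

Run:
```python
from h import *
go(.5506,.2743-.003,.17,0)
c=ctrl.camera("wrist"); cv2.imwrite("pics/w1.png",c["frame"])
```

```text
t 4.1 tcp [501.   13.5  57.6] head 1.522 shift [ 260.    36.4 -112.3] turn_z 1.522 tilt [-0.0036  0.0008] q [-0.21  0.26  1.91  0.    0.98 -0.16] F [ 1.13 -0.37 -0.47] grip 59.1 25.4
```

View pics/w1.png

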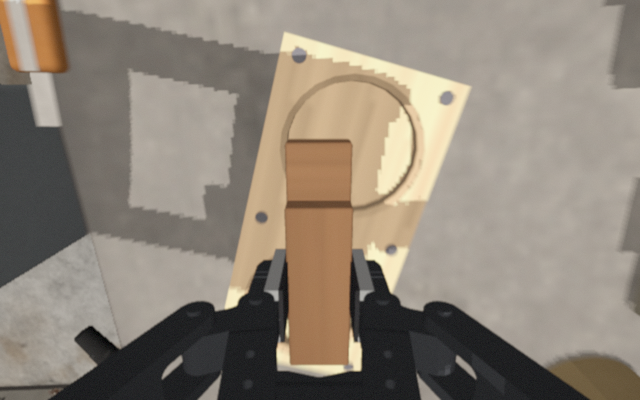

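The wrist view shows the offcut (320,250) held straight and centred between the pads, with the tongue ahead.

>>> jog_arm(series=[[[0,0,-40,0,0,0,10],[0,0,-40,0,0,0,10],[44.5,6.6,0,0,0,0,10],[44.5,6.6,0,0,0,0,10],[44.5,6.6,0,0,0,0,10],[44.5,6.6,0,0,0,0,10],[44.5,6.6,0,0,0,0,10],[44.5,6.6,0,0,0,0,10],[0,0,0,0,0,0.138,10],[0,0,0,0,0,0.138,10]]])

```text
time_s: 5.15
eef_pos: [0.5548, 0.2797, 0.1379]
eef_rot: [-0.0, 0.813, 0.582, -0.0]
wrist_force: [-0.7, -0.3, 0.2]
opening: 0.3
grasp_force: 59.3
```

>>> jog_arm(series=[[[0,0,0,0,0,0.138,10],[0,0,0,0,0,0.138,10],[0,0,0,0,0,0.138,10],[0,0,0,0,0,0.138,10],[0,0,0,0,0,0.138,10],[0,0,0,0,0,0.138,10],[0,0,0,0,0,0.138,10],[0,0,0,0,0,0.138,10],[0,0,0,0,0,0.138,10],[0,0,0,0,0,0,10]]])

```text
time_s: 6.15
eef_pos: [0.5551, 0.2779, 0.1382]
eef_rot: [0.0, 1.0, 0.001, -0.0]
wrist_force: [0.7, -0.5, -1.1]
opening: 0.3
grasp_force: 59.3
```

Run:
```python
from h import *
go(.5535,.2785,.02,0)
c=ctrl.camera("wrist"); P=world(c); z=P[...,2]; m=(z>.070)&(z<.09)&(abs(P[...,0]-.55)<.11)&(abs(P[...,1]-.28)<.09)
print("rim",m.sum(),P[m].min(0),P[m].max(0),np.percentile(P[m],[2,98],axis=0))
```

```text
t 6.15 tcp [555.1 277.9 138.2] head 0.003 shift [ -1.6  -0.6 118.2] turn_z 0.003 tilt [-0.0002 -0.0001] q [ 0.27  0.37  1.56 -0.    1.2   1.84] F [ 0.7  -0.47 -1.05] grip 59.3 25.6
rim 7665 [0.47368187 0.21684274 0.0700036 ] [0.62933509 0.3443511  0.08088561] [[0.49579104 0.21822757 0.07102333]
 [0.6287655  0.34302391 0.07915264]]
```

>>> jog_arm(series=[[[-2,-1.5,20,0,0,0,10],[0,0,25,0,0,0,10],[0,0,25,0,0,0,10],[0,0,25,0,0,0,10],[0,0,15,0,0,0,10],[0,0,8,0,0,0,10],[0,0,0,0,0,0,10],[0,0,0,0,0,0,45],[0,0,0,0,0,0,45],[0,0,0,0,0,0,45]]])

```text
time_s: 7.2
eef_pos: [0.5542, 0.2797, 0.0216]
eef_rot: [-0.0, 1.0, 0.002, 0.001]
wrist_force: [0.0, 0.2, -0.4]
opening: 0.53
grasp_force: 0.0
```

>>> jog_arm(series=[[[0,0,-20,0,0,0,45],[0,0,-30,0,0,0,45],[0,0,-30,0,0,0,45],[0,0,-40,0,0,0,45],[0,0,-40,0,0,0,85],[0,45,0,0,0,0,85],[0,45,0,0,0,0,85],[0,45,0,0,0,0,85],[0,45,0,0,0,0,85],[-10,40,0,0,0,0,85]]])

```text
time_s: 8.2
eef_pos: [0.5448, 0.0572, 0.1814]
eef_rot: [0.0, 1.0, 0.002, 0.001]
wrist_force: [-0.1, 0.4, -0.5]
opening: 0.996
grasp_force: 0.0
```

Run:
```python
from h import *
c=ctrl.camera("top"); P=world(c);z=P[...,2]
m=(abs(P[...,0]-.5515)<.068)&(abs(P[...,1]-.2806)<.053)&(z>.012)&(z<.06); print("in bin",m.sum(),P[m].mean(0),rect(c,m,.025))
# tins again + holder by wrist
c=ctrl.camera("wrist"); W=world(c); cv2.imwrite("pics/w2.png",c["frame"]); z=W[...,2]
m=(abs(z-.024)<.005)&(abs(W[...,0]-.505)<.12)&(abs(W[...,1]-.014)<.12); print("holder",m.sum(),rect(c,m,.024))
m=(abs(z-.012)<.003)&(abs(W[...,0]-.505)<.07)&(abs(W[...,1]-.014)<.1)
n,l,s,ce=cv2.connectedComponentsWithStats(m.astype(np.uint8))
for k in range(1,n):
    if s[k,4]>500:
        p=W[l==k]; (a,b),r=cv2.minEnclosingCircle((p[:,:2]*1000).astype(np.float32)); print("seat",s[k,4],p.mean(0),a,b,r)
go(.50,-.165,.17,0)
```

```text
in bin 4 [0.54129336 0.26289827 0.0166793 ] {'c': (537.8, 259.9), 'size': (2.5, 2.4), 'longdeg': 10.3, 'mean': array([538.1, 260.3])}
holder 10531 {'c': (504.8, 17.4), 'size': (183.8, 92.9), 'longdeg': 72.1, 'mean': array([509.5,  21.4])}
seat 3710 [0.51805696 0.06281131 0.01182177] 518.2445678710938 62.79617691040039 33.944766998291016
seat 3360 [ 0.48806917 -0.02916817  0.01173046] 488.1846008300781 -28.610671997070312 33.904296875
t 8.3 tcp [543.8  55.  181. ] head -0.001 shift [-43.6 220.   11.4] turn_z -0.001 tilt [ 0.0007 -0.0016] q [-0.12  0.17  1.73 -0.    1.24  1.46] F [ 0.03  0.41 -0.2 ] grip 0.0 84.8
```

View pics/w2.png

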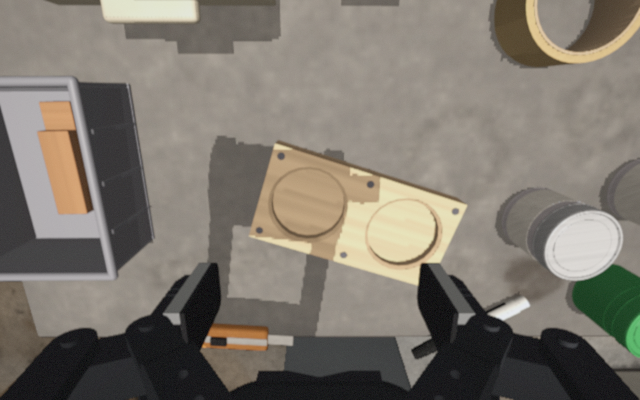

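The wrist view shows the offcut lying flat in the bin (65,160), both seats clear at (308,202) and (402,232), and tin 1 at (580,243). I'll measure again now that the arm has settled.

```bash
cat >> h.py <<'E'
def circles(c,lo,hi,cen,rad,minpx=400):
    W=world(c); z=W[...,2]; m=(z>lo)&(z<hi)&(np.hypot(W[...,0]-cen[0],W[...,1]-cen[1])<rad)
    n,l,s,ce=cv2.connectedComponentsWithStats(m.astype(np.uint8))
    for k in range(1,n):
        if s[k,4]>minpx:
            p=W[l==k]; (a,b),r=cv2.minEnclosingCircle((p[:,:2]*1000).astype(np.float32)); print("circle",s[k,4],np.round([a,b,r],1),"mean",(p.mean(0)*1000).round(1))
E
python3 - <<'E'
from h import *
c=ctrl.camera("wrist"); c=ctrl.camera("wrist")
go(.50,-.165,.17,0)
circles(c,.009,.015,(.505,.014),.09)
circles(c,.060,.075,(.5,-.165),.06)
W=world(c); z=W[...,2]
m=(abs(z-.024)<.005)&(abs(W[...,0]-.505)<.12)&(abs(W[...,1]-.014)<.12); print("holder",rect(c,m,.024))
E
```

```text
t 8.4 tcp [544.3  58.5 181.1] head 0.001 shift [-44.7 223.4  11. ] turn_z 0.001 tilt [0.0013 0.0002] q [-0.11  0.17  1.73  0.    1.24  1.46] F [-0.94  0.68 -0.32] grip 0.0 85.0
circle 3709 [518.2  62.7  33.9] mean [518.   62.7  11.8]
circle 3353 [488.4 -28.6  33.9] mean [488.  -29.2  11.7]
circle 4847 [ 499.2 -161.9   32.3] mean [ 501.4 -160.4   67.5]
holder {'c': (504.8, 17.4), 'size': (183.7, 92.9), 'longdeg': 72.1, 'mean': array([510.1,  21.9])}
```

>>> jog_arm(series=[[[-8.7,44,0,0,0,0,85],[-8.7,44,0,0,0,0,85],[-8.7,44,0,0,0,0,85],[-8.7,44,0,0,0,0,85],[-8.7,44,0,0,0,0,85],[0,0,0,0,0,-0.14,85],[0,0,0,0,0,-0.14,85],[0,0,0,0,0,-0.14,85],[0,0,0,0,0,-0.14,85],[0,0,0,0,0,-0.14,85]]])

```text
time_s: 9.4
eef_pos: [0.5023, -0.1596, 0.1807]
eef_rot: [0.0, 0.937, 0.348, 0.0]
wrist_force: [0.3, 0.3, -0.7]
opening: 0.993
grasp_force: 0.0
```

>>> jog_arm(series=[[[0,0,0,0,0,-0.14,85],[0,0,0,0,0,-0.14,85],[0,0,0,0,0,-0.14,85],[0,0,0,0,0,-0.138,85],[0,0,10,0,0,0,85],[0,0,15,0,0,0,85],[0,0,15,0,0,0,85],[0,0,10,0,0,0,85],[0,0,0,0,0,0,85],[0,0,0,0,0,0,85]]])

```text
time_s: 10.4
eef_pos: [0.5016, -0.1604, 0.1303]
eef_rot: [-0.0, 0.808, 0.59, -0.0]
wrist_force: [0.5, 0.5, 0.6]
opening: 0.993
grasp_force: 0.0
```

Run:
```python
from h import *
c=ctrl.camera("wrist")
circles(c,.060,.075,(.5,-.165),.06)
circles(c,.060,.075,(.529,-.264),.06)
go(.50,-.165,.025,1.258)
```

```text
circle 7324 [ 499.5 -163.1   31.8] mean [ 500.2 -161.5   67.9]
circle 4879 [ 528.5 -261.6   32.1] mean [ 525.3 -259.4   67.5]
t 10.45 tcp [ 501.9 -160.8  130.8] head 1.261 shift [ -4.6  -0.6 105.8] turn_z 0.003 tilt [ 0.0007 -0.0004] q [-0.54  0.19  1.82  0.    1.14 -0.23] F [ 0.2   0.53 -0.34] grip 0.0 85.1
```

>>> jog_arm(series=[[[-3,0,20,0,0,0,85],[0,0,25,0,0,0,85],[0,0,25,0,0,0,85],[0,0,20,0,0,0,85],[0,0,10,0,0,0,85],[0,0,5,0,0,0,85],[0,0,0,0,0,0,85],[0,0,0,0,0,0,40],[0,0,0,0,0,0,40],[0,0,0,0,0,0,40]]])

```text
time_s: 11.45
eef_pos: [0.5014, -0.1641, 0.0267]
eef_rot: [0.001, 0.807, 0.59, 0.0]
wrist_force: [-0.8, 0.1, 5.7]
opening: 0.722
grasp_force: 65.5
```

>>> jog_arm(series=[[[0,0,0,0,0,0,40],[0,0,0,0,0,0,40],[0,0,-10,0,0,0,40],[0,0,-20,0,0,0,40],[0,0,-20,0,0,0,40],[0,0,-20,0,0,0,40],[0,0,-20,0,0,0,40],[0,0,-10,0,0,0,40],[0,0,0,0,0,0,40],[0,0,0,0,0,0,40]]])

```text
time_s: 12.45
eef_pos: [0.5, -0.1633, 0.1247]
eef_rot: [-0.0, 0.808, 0.59, -0.0]
wrist_force: [-0.2, 0.4, -4.2]
opening: 0.724
grasp_force: 66.4
```

Run:
```python
from h import *
f=[]
for i in range(6): c=ctrl.camera("wrist"); f.append(ctrl.get_obs()["wrist_force"])
print(np.mean(f,0),np.std(f,0))
circles(c,.12,.20,(.5,-.165),.06)
go(.489,-.030,.15,1.258)
```

```text
[-0.23368056 -0.16639091 -3.38825784] [0.36108363 0.6957853  0.45026125]
circle 46309 [ 500.  -164.9   60. ] mean [ 502.9 -154.8  170.9]
t 12.75 tcp [ 500.1 -163.4  124.5] head 1.262 shift [123.7 -51.2 -25.4] turn_z 0.004 tilt [-0.0012  0.0008] q [-0.54  0.2   1.82  0.    1.12 -0.23] F [ 0.2  -1.03 -2.85] grip 66.4 61.9
```

Tin 1 hefts about 3.4 N, so it is part-used. I'll carry it to the left seat.

>>> jog_arm(series=[[[30,-7,0,0,0,0,40],[43,-10,0,0,0,0,40],[43,-10,0,0,0,0,40],[43,-10,0,0,0,0,40],[40,-9,0,0,0,0,40],[20.5,-4.5,0,0,0,0,40],[0,0,15,0,0,0,40],[0,0,20,0,0,0,40],[0,0,10,0,0,0,40],[0,0,0,0,0,0,40]]])

```text
time_s: 13.75
eef_pos: [0.5176, 0.061, 0.0784]
eef_rot: [-0.001, 0.808, 0.59, -0.002]
wrist_force: [0.5, -0.7, -2.4]
opening: 0.73
grasp_force: 66.5
```

Run:
```python
from h import *
c=ctrl.camera("wrist"); np.savez("w3.npz",**c); cv2.imwrite("pics/w3.png",c["frame"])
circles(c,.009,.015,(.505,.014),.09,150)
W=world(c); z=W[...,2]; m=(abs(z-.024)<.005)&(abs(W[...,0]-.505)<.12)&(abs(W[...,1]-.014)<.12); print("holder",rect(c,m,.024))
circles(c,.105,.122,(.519,.061),.05)
go(.5188,.061,.038,1.258)
```

```text
circle 2027 [520.1  63.7  33.9] mean [528.   79.8  11.5]
holder {'c': (522.5, 72.5), 'size': (91.8, 69.1), 'longdeg': -18.0, 'mean': array([528.4,  85.8])}
circle 24143 [519.   67.7  44.7] mean [519.3  68.4 118.6]
t 13.8 tcp [518.5  60.8  79.6] head 1.262 shift [ 0.3  0.3 41.6] turn_z 0.004 tilt [-0.002   0.0002] q [-0.11  0.26  1.85 -0.    1.03  0.2 ] F [ 0.49  0.2  -3.2 ] grip 66.5 62.0
```

View pics/w3.png

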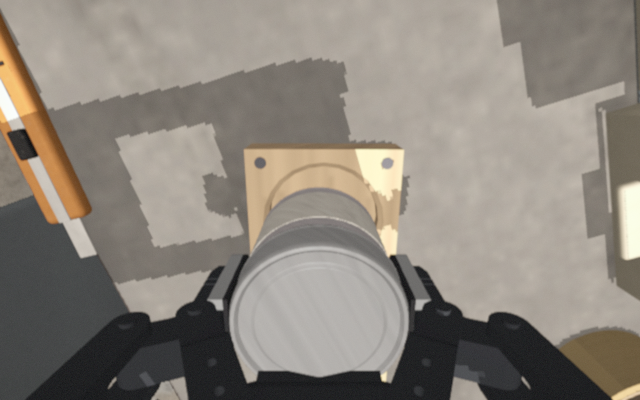

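The wrist view shows the tin (320,310) held upright over the left seat, whose front arc appears at (320,185). I'll compare the front extents of lid and seat in the same view.

```bash
cat >> h.py <<'E'
from scipy.optimize import least_squares
def fwd(c,lo,hi,cen,R,hd=1.26,rad=.05,colour=False):
    """centre of a disc of radius R (mm) from its forward boundary, world mm"""
    W=world(c); z=W[...,2]; m=(z>lo)&(z<hi)&(np.hypot(W[...,0]-cen[0],W[...,1]-cen[1])<rad)
    if colour:
        h=cv2.cvtColor(c["frame"],cv2.COLOR_BGR2HSV); m&=h[...,2]>120
    p=W[m][:,:2]*1000; x=np.array([np.cos(hd),np.sin(hd)]); y=np.array([x[1],-x[0]]); s=p@x; n=p@y; n0=(np.array(cen)*1000)@y
    e=[]
    for b in np.arange(-22,22,2.):
        k=abs(n-n0-b)<1
        if k.sum()>5: e.append((n0+b,np.percentile(s[k],99)))
    e=np.array(e); f=lambda q:q[1]+np.sqrt(np.maximum(R**2-(e[:,0]-q[0])**2,1))-e[:,1]
    r=least_squares(f,[n0,e[:,1].max()-R],loss="soft_l1"); ctr=r.x[1]*x+r.x[0]*y
    print("fwd",len(e),"centre",ctr.round(1),"along x,y tool",r.x[::-1].round(1),"res",np.abs(f(r.x)).mean().round(2)); return ctr
E
python3 - <<'E'
from h import *
c=dict(np.load("w3.npz"))
W=world(c); print([W[v,320,2].round(4) for v in range(235,375,10)])
fwd(c,.009,.0155,(.519,.061),33.9)
fwd(c,.119,.129,(.519,.061),31.5,colour=True)
x=np.array([np.cos(1.26),np.sin(1.26)]); print("tcp along", np.array([518.5,60.8])@x, np.array([518.5,60.8])@[x[1],-x[0]])
E
```

```text
[np.float64(0.1144), np.float64(0.1209), np.float64(0.1201), np.float64(0.119), np.float64(0.1194), np.float64(0.1193), np.float64(0.1201), np.float64(0.1192), np.float64(0.1196), np.float64(0.1195), np.float64(0.1206), np.float64(0.12), np.float64(0.1202), np.float64(0.1203)]
fwd 22 centre [524.2  73.4] along x,y tool [230.2 476.7] res 2.29
fwd 22 centre [516.9  61.3] along x,y tool [216.4 473.4] res 0.09
tcp along 216.45315976284638 475.0651740852825
```

>>> jog_arm(series=[[[2.5,1.5,0,0,0,0,40],[0,0,10,0,0,0,40],[0,0,10,0,0,0,40],[0,0,4,0,0,0,40],[0,0,3,0,0,0,40],[0,0,3,0,0,0,40],[0,0,2,0,0,0,40],[0,0,1,0,0,0,40],[0,0,0,0,0,0,40],[0,0,0,0,0,0,40]]])

```text
time_s: 14.8
eef_pos: [0.5215, 0.0627, 0.0475]
eef_rot: [0.0, 0.807, 0.59, 0.0]
wrist_force: [0.2, 0.5, -3.8]
opening: 0.726
grasp_force: 66.5
```

Run:
```python
from h import *
go(.52,.0625,.038,1.258)
```

```text
t 14.8 tcp [521.5  62.7  47.5] head 1.262 shift [-0.7 -1.4  9.5] turn_z 0.004 tilt [ 0.0003 -0.    ] q [-0.11  0.32  1.86 -0.    0.96  0.2 ] F [ 0.17  0.48 -3.76] grip 66.5 62.0
```

>>> jog_arm(series=[[[0,0,2,0,0,0,40],[0,0,2,0,0,0,40],[0,0,2,0,0,0,40],[0,0,1,0,0,0,40],[0,0,1,0,0,0,40],[0,0,0,0,0,0,40],[0,0,0,0,0,0,40],[0,0,0,0,0,0,40],[0,0,0,0,0,0,40],[0,0,0,0,0,0,40]]])

```text
time_s: 15.8
eef_pos: [0.5214, 0.0628, 0.0393]
eef_rot: [0.0, 0.807, 0.59, 0.0]
wrist_force: [-0.8, -0.7, -3.7]
opening: 0.728
grasp_force: 66.5
```

Run:
```python
from h import *
go(.52,.0625,.038,1.258)
```

```text
t 15.8 tcp [521.4  62.8  39.3] head 1.262 shift [-0.7 -1.2  1.3] turn_z 0.004 tilt [ 0.0001 -0.    ] q [-0.11  0.33  1.86  0.    0.95  0.2 ] F [-0.81 -0.73 -3.67] grip 66.5 62.2
```

>>> jog_arm(series=[[[0,0,0.5,0,0,0,40],[0,0,0,0,0,0,85],[0,0,0,0,0,0,85],[0,0,0,0,0,0,85],[0,0,0,0,0,0,85],[0,0,-10,0,0,0,85],[0,0,-20,0,0,0,85],[0,0,-30,0,0,0,85],[0,0,-25,0,0,0,85],[0,0,-10,0,0,0,85]]])

```text
time_s: 16.8
eef_pos: [0.5232, 0.0626, 0.1372]
eef_rot: [0.002, 0.807, 0.59, 0.002]
wrist_force: [-0.1, -0.3, -0.9]
opening: 0.994
grasp_force: 0.0
```

>>> jog_arm(series=[[[-20,7,0,0,0,0,85],[-40,13.5,0,0,0,0,85],[-40,13.5,0,0,0,0,85],[-40,13.5,0,0,0,0,85],[-40,13.5,0,0,0,0,85],[-40,13.5,0,0,0,0,85],[-40,13.5,0,0,0,0,85],[-30,10,0,0,0,0,85],[-17.5,7.5,0,0,0,0,85],[0,0,0,0,0,0,85]]])

```text
time_s: 17.8
eef_pos: [0.5282, -0.2643, 0.1335]
eef_rot: [0.0, 0.808, 0.589, -0.0]
wrist_force: [-0.8, 0.2, 0.5]
opening: 0.993
grasp_force: 0.0
```

Run:
```python
from h import *
c=ctrl.camera("wrist")
circles(c,.060,.075,(.529,-.264),.06)
go(.5286,-.2625,.026,1.258)
f=[]
for i in range(4): ctrl.camera("wrist"); f.append(ctrl.get_obs()["wrist_force"])
print(np.mean(f,0))
c=ctrl.camera("top"); circles(c,.070,.09,(.52,.06),.06,100)
```

```text
circle 7256 [ 529.2 -262.2   31.8] mean [ 529.6 -260.5   68. ]
t 17.85 tcp [ 528.1 -262.5  133.3] head 1.26 shift [1.000e-01 6.000e-01 1.073e+02] turn_z 0.002 tilt [-0.0006  0.0009] q [-0.66  0.32  1.65  0.    1.18 -0.35] F [ 0.23 -0.1  -0.69] grip 0.0 85.4
[0.21655771 0.300035   0.24651144]
circle 615 [520.5  60.7  32. ] mean [520.2  60.3  79.4]
```

Tin 1 is seated, with its lid at about 80 mm. Next is tin 2.

>>> jog_arm(series=[[[0,0,20,0,0,0,85],[0,0,25,0,0,0,85],[0,0,25,0,0,0,85],[0,0,20,0,0,0,85],[0,0,10,0,0,0,85],[0,0,7,0,0,0,85],[0,0,0,0,0,0,85],[0,0,0,0,0,0,40],[0,0,0,0,0,0,40],[0,0,0,0,0,0,40]]])

```text
time_s: 19.1
eef_pos: [0.5295, -0.263, 0.0284]
eef_rot: [0.001, 0.807, 0.59, 0.0]
wrist_force: [0.9, 0.8, 4.9]
opening: 0.725
grasp_force: 65.9
```

>>> jog_arm(series=[[[0,0,0,0,0,0,40],[0,0,0,0,0,0,40],[0,0,-10,0,0,0,40],[0,0,-20,0,0,0,40],[0,0,-20,0,0,0,40],[0,0,-20,0,0,0,40],[0,0,-20,0,0,0,40],[0,0,-15,0,0,0,40],[0,0,0,0,0,0,40],[0,0,0,0,0,0,40]]])

```text
time_s: 20.1
eef_pos: [0.528, -0.2621, 0.1315]
eef_rot: [-0.0, 0.808, 0.59, -0.0]
wrist_force: [-0.4, -0.1, -2.7]
opening: 0.729
grasp_force: 66.0
```

Run:
```python
from h import *
f=[]
for i in range(5): ctrl.camera("wrist"); f.append(ctrl.get_obs()["wrist_force"])
print(np.mean(f,0))
go(.4902,-.0285,.13,1.258)
```

```text
[ 0.10520713  0.04379082 -2.76369884]
t 20.35 tcp [ 527.7 -261.8  130.6] head 1.262 shift [ 210.8 -106.7    0.9] turn_z 0.004 tilt [-0.0017  0.0013] q [-0.66  0.32  1.65 -0.    1.17 -0.35] F [ 0.49  0.74 -2.6 ] grip 66.0 61.8
```

>>> jog_arm(series=[[[20,-10,0,0,0,0,40],[40,-20,0,0,0,0,40],[40,-20,0,0,0,0,40],[40,-20,0,0,0,0,40],[40,-20,0,0,0,0,40],[20,-10,0,0,0,0,40],[11,-6,0,0,0,0,40],[0,0,15,0,0,0,40],[0,0,20,0,0,0,40],[0,0,10,0,0,0,40]]])

```text
time_s: 21.35
eef_pos: [0.4908, -0.0292, 0.0853]
eef_rot: [-0.001, 0.808, 0.59, -0.001]
wrist_force: [-1.2, -0.6, -3.1]
opening: 0.721
grasp_force: 66.2
```

Run:
```python
from h import *
ctrl.camera("wrist"); c=ctrl.camera("wrist"); np.savez("w4.npz",**c); cv2.imwrite("pics/w4.png",c["frame"])
x=np.array([np.cos(1.26),np.sin(1.26)]); y=np.array([x[1],-x[0]])
t=ctrl.get_obs()["eef_pos"][:2]*1000; print("tcp along",t@x,t@y)
go(.491,-.028,.039,1.258)
fwd(c,.116,.131,(.491,-.028),31.5,colour=True)
W=world(c); z=W[...,2]
fwd(c,.074,.09,(.5202,.062),31.5,rad=.05)
circles(c,.074,.09,(.5202,.062),.06)
circles(c,.009,.015,(.491,-.028),.05,30)
```

```text
tcp along 122.14358811969632 475.7191950004984
t 21.45 tcp [490.3 -29.2  85.1] head 1.261 shift [ 1.4  0.5 46.1] turn_z 0.003 tilt [-0.0036  0.0009] q [-0.3   0.19  1.93 -0.    1.03  0.01] F [-0.46  0.66 -2.11] grip 66.2 62.1
fwd 22 centre [489.1 -29.3] along x,y tool [121.7 474.6] res 0.09
fwd 22 centre [514.7  48.2] along x,y tool [203.3 475.3] res 2.19
circle 16609 [520.6  63.1  31.8] mean [518.9  57.9  80.1]
circle 1854 [490.8 -26.8  33.9] mean [497.7  -9.8  11.5]
```

View pics/w4.png

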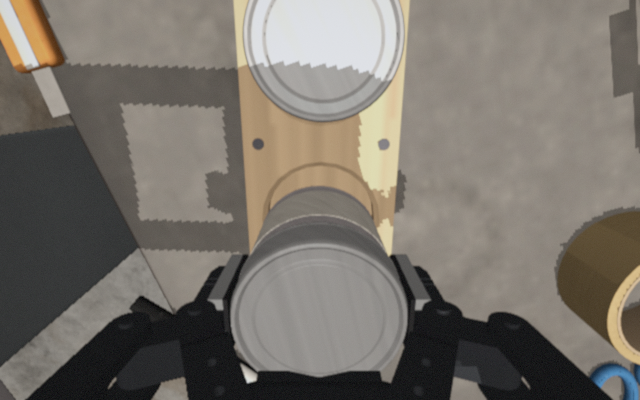

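The wrist view shows tin 1 standing in the left seat (325,45) and tin 2 (320,310) above the right seat. The correction is about +2.5 and +1 mm.

>>> jog_arm(series=[[[2.3,1.1,0,0,0,0,40],[0,0,12,0,0,0,40],[0,0,12,0,0,0,40],[0,0,6,0,0,0,40],[0,0,3,0,0,0,40],[0,0,2,0,0,0,40],[0,0,2,0,0,0,40],[0,0,1,0,0,0,40],[0,0,0,0,0,0,40],[0,0,0,0,0,0,40]]])

```text
time_s: 22.45
eef_pos: [0.4931, -0.0273, 0.0488]
eef_rot: [0.0, 0.807, 0.59, -0.0]
wrist_force: [-1.7, -3.5, -4.1]
opening: 0.723
grasp_force: 66.2
```

>>> jog_arm(series=[[[0,0,2,0,0,0,40],[0,0,2,0,0,0,40],[0,0,1,0,0,0,40],[0,0,1,0,0,0,40],[0,0,0,0,0,0,40],[0,0,0,0,0,0,40],[0,0,0,0,0,0,40],[0,0,0,0,0,0,40],[0,0,0,0,0,0,40],[0,0,0,0,0,0,40]]])

```text
time_s: 23.45
eef_pos: [0.4932, -0.0272, 0.0427]
eef_rot: [-0.0, 0.807, 0.59, -0.0]
wrist_force: [-3.0, -4.7, -3.1]
opening: 0.723
grasp_force: 66.2
```

Run:
```python
from h import *
go(.492,-.0276,.039,1.258)
```

```text
t 23.45 tcp [493.2 -27.2  42.7] head 1.262 shift [-0.7 -1.   3.7] turn_z 0.004 tilt [-0.0002 -0.0001] q [-0.3   0.27  1.94 -0.    0.94  0.01] F [-3.04 -4.67 -3.14] grip 66.2 61.8
```

>>> jog_arm(series=[[[-1.2,-0.4,0,0,0,0,40],[0,0,1,0,0,0,40],[0,0,1,0,0,0,40],[0,0,0.7,0,0,0,40],[0,0,0,0,0,0,40],[0,0,0,0,0,0,40],[0,0,0,0,0,0,85],[0,0,0,0,0,0,85],[0,0,0,0,0,0,85],[0,0,0,0,0,0,85]]])

```text
time_s: 24.45
eef_pos: [0.4926, -0.0283, 0.0401]
eef_rot: [0.0, 0.808, 0.59, 0.0]
wrist_force: [0.3, -0.3, 0.2]
opening: 0.993
grasp_force: 0.0
```

Run:
```python
from h import *
go(.469,-.388,.135,1.258)
```

```text
t 24.45 tcp [492.6 -28.3  40.1] head 1.262 shift [-349.9   87.   -94.9] turn_z 0.004 tilt [ 0.0002 -0.0001] q [-0.3   0.27  1.94 -0.    0.93  0.01] F [ 0.3  -0.26  0.15] grip 0.0 84.8
```

>>> jog_arm(series=[[[0,0,-10,0,0,0,85],[0,0,-25,0,0,0,85],[0,0,-35,0,0,0,85],[0,0,-30,0,0,0,85],[-20,5,0,0,0,0,85],[-42,10.5,0,0,0,0,85],[-42,10.5,0,0,0,0,85],[-42,10.5,0,0,0,0,85],[-42,10.5,0,0,0,0,85],[-42,10.5,0,0,0,0,85]]])

```text
time_s: 25.45
eef_pos: [0.4771, -0.2666, 0.141]
eef_rot: [0.0, 0.808, 0.59, 0.0]
wrist_force: [0.1, 0.5, -0.3]
opening: 0.995
grasp_force: 0.0
```

>>> jog_arm(series=[[[-42,10.5,0,0,0,0,85],[-42,10.5,0,0,0,0,85],[-25,6,0,0,0,0,85],[-11,2.5,0,0,0,0,85],[0,0,0,0,0,0,85],[0,0,0,0,0,0,85],[0,0,0,0,0,0,85],[0,0,0,0,0,0,85],[0,0,0,0,0,0,85],[0,0,0,0,0,0,85]]])

```text
time_s: 26.45
eef_pos: [0.4692, -0.3875, 0.1402]
eef_rot: [0.0, 0.807, 0.59, 0.0]
wrist_force: [-0.4, 0.2, 0.4]
opening: 0.994
grasp_force: 0.0
```

Run:
```python
from h import *
c=ctrl.camera("wrist"); circles(c,.060,.075,(.469,-.388),.06)
go(.469,-.388,.027,1.258)
c=ctrl.camera("top"); circles(c,.070,.095,(.505,.015),.12,100)
```

```text
circle 6819 [ 468.8 -388.2   31.8] mean [ 469.3 -386.6   67.9]
t 26.5 tcp [ 469.1 -387.7  140.2] head 1.262 shift [ -0.4  -0.  113.2] turn_z 0.004 tilt [0. 0.] q [-0.89  0.35  1.6   0.    1.2  -0.58] F [ 0.09  0.07 -0.22] grip 0.0 84.9
circle 616 [520.4  60.8  32.1] mean [520.1  60.2  79.5]
circle 621 [492.5 -29.9  31.8] mean [491.9 -30.1  79.5]
```

>>> jog_arm(series=[[[0,0,20,0,0,0,85],[0,0,25,0,0,0,85],[0,0,25,0,0,0,85],[0,0,20,0,0,0,85],[0,0,13,0,0,0,85],[0,0,10,0,0,0,85],[0,0,0,0,0,0,85],[0,0,0,0,0,0,40],[0,0,0,0,0,0,40],[0,0,0,0,0,0,40]]])

```text
time_s: 27.55
eef_pos: [0.4699, -0.3891, 0.0286]
eef_rot: [0.002, 0.807, 0.59, 0.0]
wrist_force: [2.6, -0.5, 2.7]
opening: 0.726
grasp_force: 67.0
```

>>> jog_arm(series=[[[0,0,0,0,0,0,40],[0,0,0,0,0,0,40],[0,0,-10,0,0,0,40],[0,0,-20,0,0,0,40],[0,0,-30,0,0,0,40],[0,0,-30,0,0,0,40],[0,0,-30,0,0,0,40],[0,0,-30,0,0,0,40],[0,0,-20,0,0,0,40],[0,0,-20,0,0,0,40]]])

```text
time_s: 28.55
eef_pos: [0.4678, -0.3867, 0.2166]
eef_rot: [-0.002, 0.807, 0.59, -0.0]
wrist_force: [-0.1, -0.5, -8.1]
opening: 0.722
grasp_force: 68.0
```

>>> jog_arm(series=[[[0,0,0,0,0,0,40],[0,0,0,0,0,0,40],[0,0,0,0,0,0,40],[0,0,0,0,0,0,40],[0,0,0,0,0,0,40],[0,0,0,0,0,0,40],[0,0,0,0,0,0,40],[0,0,0,0,0,0,40],[0,0,0,0,0,0,40],[0,0,0,0,0,0,40]]])

```text
time_s: 29.55
eef_pos: [0.469, -0.3881, 0.2172]
eef_rot: [0.0, 0.808, 0.59, 0.0]
wrist_force: [0.5, 0.6, -8.0]
opening: 0.723
grasp_force: 68.1
```

Run:
```python
from h import *
f=[]
for i in range(4): ctrl.camera("wrist"); f.append(ctrl.get_obs()["wrist_force"])
print(np.mean(f,0)); go(.469,-.388,.2,1.258)
c=ctrl.camera("top"); circles(c,.070,.095,(.505,.015),.12,100); cv2.imwrite("pics/end.png",c["frame"])
c=ctrl.camera("wrist"); W=world(c); print([W[v,320,2].round(3) for v in range(240,375,15)])
```

```text
[ 0.31514421  0.15477924 -8.22441113]
t 29.75 tcp [ 469.  -388.1  217.1] head 1.262 shift [ 0.1 -0.  17.1] turn_z 0.004 tilt [ 0.     -0.0001] q [-0.89  0.27  1.53 -0.    1.34 -0.58] F [ 0.12  0.25 -8.6 ] grip 68.1 61.9
circle 614 [520.5  60.9  32.2] mean [520.3  60.3  79.3]
circle 623 [492.5 -30.1  31.9] mean [491.8 -30.1  79.6]
[np.float64(0.256), np.float64(0.257), np.float64(0.256), np.float64(0.256), np.float64(0.256), np.float64(0.257), np.float64(0.256), np.float64(0.257), np.float64(0.256)]
```

View pics/end.png

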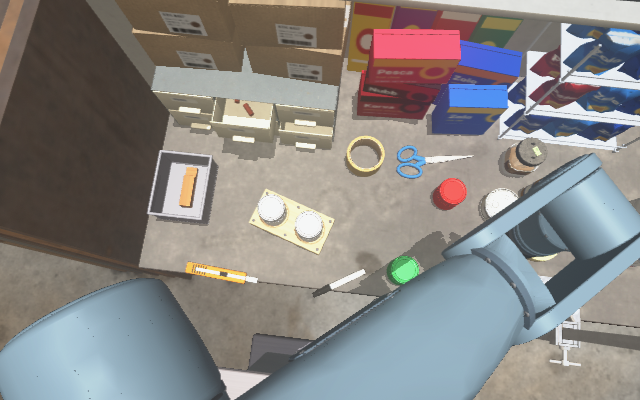

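The top view shows the offcut flat in the bin (188,187), both tins seated at (271,208) and (308,226), and the bystanders where they were. The held tin weighs 8.2 N, so it is the full one, and its underside is at about 0.19 m.

```bash
python3 -c "
from bench import ctrl
print(ctrl.hand_in())"
```

```text
the job is handed in; nothing more can be done
None
```

I handed the job in at about 30 s: the offcut lies flat in the bin, the two part-used tins (hefted at about 3.4 N and 2.8 N) stand in the seats, and the gripper holds the full tin (8.2 N) upright about 19 cm up; no verdict came back.

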